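# Stand a plug-in cassette upright in the test cradle and latch it

### The job

The flat aluminium cassette lies on its side on the ledge of the blue test cradle, its yellow edge sticking out over the side. Tip it up so that it stands on its thin black edge, yellow edge on top, flat against the tall blue guide wall, and slide it along the wall until it is fully home against the black end stop; then swing the orange latch all the way across behind it. Do not let the cassette fall off the ledge, and leave the other things on the bench alone.

Things in the scene. Friction and masses are not known exactly. Their poses are not given: they have to be found in the camera images.
- cradle: blue cradle fixed to the bench; x points away from the robot. Origin: on the bench under the ledge's middle. Ledge: aluminium top at z 70 mm, x -120 to 120, y -36 to 36 mm; nothing beside it at -y. Guide wall along it: inner face y = 36, 12 mm thick, top z 126 mm. Black end stop: near face x = 108, across the ledge, top z 145 mm. Dark 26 mm post outside the wall carries the latch.
- cassette: loose aluminium cassette 140 x 100 x 30 mm, about 0.45 kg. Origin: centre of the 140 x 100 face underneath at the start. x (140): to its grey front plate, toward the robot; y (100): from foot edge (black strip) to top edge (yellow strip); z (30): up at the start. Starts flat on the ledge, foot 4 to 10 mm from the wall, top edge overhanging at cradle -y. Upright when y points up.
- foot (a point): centre of the cassette's foot edge face (140 x 30 mm, black strip): the face it must stand on; axes as the cassette's.
- top_edge (a point): centre of the cassette's top edge face (140 x 30 mm, yellow strip); axes as the cassette's.
- seat (a point): point on the ledge where the middle of the cassette's foot lies when it is upright, against the guide wall and fully home: cradle x = +38, y = +21, z = 70 mm. Axes as the cradle's.
- latch (a joint): angle of the orange latch about its vertical hinge: 0 = parked along the outside of the wall, pointing to cradle -x; grows anticlockwise from above; 1.57 = closed (stop), pointing to cradle -y, across behind the cassette with 5 mm clearance. Light friction, stays where left.
- latch_hinge (a point): hinge of the latch, at the underside of its arm, 130 mm above the bench: cradle x = -43, y = +60 mm. The arm is 12 mm wide and 14 mm high.
- latch_pin (a point): top centre of the upright orange pin at the end of the latch arm, 70 mm from the hinge axis, 14 mm in diameter; it rises from 131 to 173 mm above the bench.
- multimeter: bystander: yellow and black multimeter, 128 x 68 x 39 mm, lying loose; origin under its centre.
- clear_box: bystander: small clear box, 64 x 78 x 44 mm, loose; origin under its centre.
- solder_reel: bystander: reel of solder, 54 x 87 x 40 mm, loose; origin under its centre.
Things that resemble listed ones, but are neither listed nor needed, are in the scene too. Of the things like the cassette, leave any that is brown; of the rest the larger one is meant.

How it is judged:
By the outcome, as a careful person would: the job done as asked, in the order asked, and still so for the second after the job is handed in, with the robot touching nothing.
It also fails if it takes over 64 s, if anything falls off the work surface, if the arm or the gripper's body presses on something with over 40 N, if the wrist force passes 120 N, or if a joint passes its speed limit or range.

### The arm

A 7-joint arm with a two-finger parallel gripper is mounted at the origin on the work surface; the furniture and walls round the work are solid. World frame = base frame: x ahead of the robot, y to its left, z up, the work surface at z = 0. Lengths are in m, angles in rad, forces in N, time in s.
With the tool pointing down it reaches from about 0.4 to 0.85 m from the base axis. Payload 10.4 kg.
Tool frame: the origin (TCP) lies at the very end of the fingers, on their centre line; the grasp point (between the pads) lies 19 mm behind it; z points along the fingers, y is the line along which they close (so a half turn about z gives the same grasp; the last joint's range is limited). The gripper opens to 87 mm and grips with 3 to 60 N. Pads are 19 mm wide; open, the fingers measure 117 mm over their backs; the gripper's body (75 mm by 190 mm) begins 51 mm behind the grasp point.
Start: joints at [1.232, 0.332, -0.065, 1.46, 0.022, 1.35, -0.088], TCP at [0.194, -0.594, 0.223] pointing down, gripper open.
Joint ranges: [-2.6, 2.6], [-0.5, 2.12], [-1.47, 1.34], [0.16, 2.42], [-1.27, 4.41], [0.06, 2.06], [-2.6, 2.6]. Speed limits (rad/s): [2.22, 2.22, 2.79, 2.79, 3.14, 3.14, 3.14].

### API

Orientations are given as a unit quaternion [x, y, z, w].
In Python, from bench import read_state, cams, workorder gives the robot as it stands.
- The arm moves only by the shell command python3 -m crank 'ROWS' [FORCE]. ROWS is text: rows parted by semicolons, each of 5 numbers parted by spaces: the shift along the tool's x, y, z scaled (see below), then the turn about the tool's z scaled (see below), then the opening, from -1 (shut) to 1 (fully open). In form: dx dy dz yaw jaw; .... A call has 1 to 10 rows; each row shifts and turns the commanded pose from where the row before left it, along the tool's axes as they then stand; what a row does not reach is not made up. The controller multiplies each number of a shift by 200 mm and each number of a turn by 90 degrees. A row lasts 1/10 s, in which the tool goes at most 50 mm and 8.59 degrees, less where a joint would pass 70% of its speed; a pose out of reach is approached as far as the arm can. A call with a number of a shift or a turn outside -1 to 1 is refused whole. A call with a gripper value outside its range is refused whole. The fingers move at their own pace and stop on an object; FORCE is the grip in N (left out, the last holds). Time passes only in rows, so rows that do not move let the fingers close. It gives the time, the measured TCP pose, the force, the opening and the grip force at its end, in the units of the state.
- read_state(): the state, without advancing time (a new reading comes with each control period).
- cams.camera(name): name is "scene" or "top" or "wrist"; returns a dict with "img" (400x640x3 uint8, blue, green, red), "K" (3x3 intrinsics, pixels), "dist" ([k1, k2, p1, p2, k3] as OpenCV has them; the pictures are not rectified), "xyz" and "attitude" of the camera in the world; the wrist camera has in their place "mount" (4x4, takes a point from camera to tool coordinates, whose origin is the TCP and whose axes are the flange's). Camera axes: x right, y down, z forward; pixel columns grow to the right and rows downward; lengths in m; the calibration is good to about 2 mm. A picture is of the moment at which its call begins: read the wrist's pose just before it. There is no depth.
- workorder.close_job(): hands the job in; it is judged then, once.
The state is a dict: "time": time; "joint_positions": joint angles; "joint_vel": joint speeds; "joint_torque": joint torques, N m; "ee_pos": TCP position; "eef_rot": TCP orientation; "ft_force": force on the tool from outside, world axes, zero at the start; "torque": the same for the moment, N m; "width": finger opening in m; "grip_force": force on a finger pad.
Only numpy, scipy, OpenCV 4.12 (cv2) and the standard library are available. Lean on these libraries where they do the work, as an engineer would, in place of code of your own. Each camera call takes 0.05 s, during which the arm holds its last target. There are 200 camera calls.

## Working session

There is one attempt and no reset: what is moved stays moved. The work goes in short steps, Python scripts to look and compute and a shell command to move; the robot and the scene stay as the last step left them, time stands still between calls to the robot, and variables do not carry over. Pictures are saved under pics/ and viewed, at most 10 in all, crops included, and the job is handed in when it is done.

```bash
ls; mkdir -p pics
python3 - <<'E'
from bench import read_state,cams
import cv2,numpy as np
s=read_state();print(s)
for n in("scene","top"):
    c=cams.camera(n);cv2.imwrite(f"pics/{n}0.png",c["img"]);print(n,c["K"],c["dist"],c["xyz"],c["attitude"])
c=cams.camera("wrist");print(c["mount"])
E
```

```text
pics
{'time': 0.0, 'joint_positions': array([ 1.23236952,  0.33288289, -0.0646771 ,  1.46094199,  0.02157505,
        1.3498667 , -0.08849302]), 'joint_vel': array([-0.00058742, -0.00037011, -0.00036982, -0.00057147,  0.00060856,
       -0.00033107, -0.00067614]), 'joint_torque': array([ 5.74035676e-04, -6.23259044e+01,  2.49809457e-02, -3.89894986e+01,
       -6.13325089e-02,  3.97395494e-02,  9.39006713e-05]), 'ee_pos': array([ 0.19399942, -0.59373154,  0.22174666]), 'eef_rot': array([ 9.87557256e-01,  1.57258301e-01, -1.33536012e-04, -6.89570528e-04]), 'ft_force': array([-0.32041115, -1.02547272, -0.69630974]), 'torque': array([-0.00771273,  0.04696342, -0.01447484]), 'grip_force': 0.0, 'width': 0.08691770135346831}
scene [[487.95970782   0.         317.63410345]
 [  0.         487.95970782 195.68617768]
 [  0.           0.           1.        ]] [-0.12926195  0.          0.          0.          0.        ] [-0.22211933  0.57627157  0.9015343 ] [-0.39546223  0.81863367 -0.37767361  0.17553116]
top [[448.79653798   0.         321.84089047]
 [  0.         448.79653798 209.08009733]
 [  0.           0.           1.        ]] [-0.08745712  0.          0.          0.          0.        ] [ 0.2945675  -0.00303423  1.46601703] [ 0.70849926 -0.70243408  0.04401165 -0.0517507 ]
[[ 7.37949124e-04 -9.57930419e-01 -2.86999597e-01  7.84537527e-02]
 [ 9.99999702e-01  7.72231758e-04 -6.25571358e-06  7.73595339e-04]
 [ 2.27622741e-04 -2.86999506e-01  9.57930703e-01 -1.61887166e-01]
 [ 0.00000000e+00  0.00000000e+00  0.00000000e+00  1.00000000e+00]]
```

View pics/top0.png

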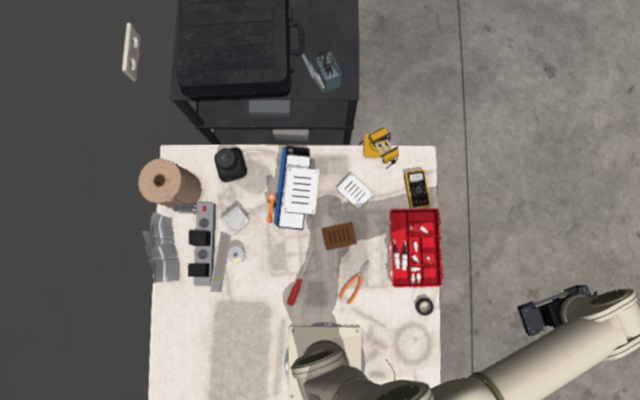

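View pics/scene0.png

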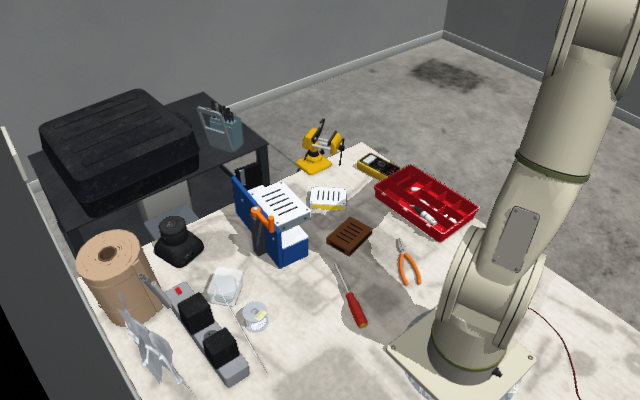

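The top view shows three lookalikes: a large silver cassette on the cradle (300,190), a small silver one on the bench (353,190) and a brown one (340,236). I exclude the brown one, and of the other two the larger fits: it's the one on the cradle ledge. I'll confirm that in a crop and measure it.

```bash
cat > h.py <<'E'
from bench import read_state,cams
import cv2,numpy as np
from scipy.spatial.transform import Rotation as R
def shot(n):
    s=read_state();c=cams.camera(n)
    if n=="wrist":
        T=np.eye(4);T[:3,:3]=R.from_quat(s["eef_rot"]).as_matrix();T[:3,3]=s["ee_pos"];T=T@c["mount"]
        c["R"],c["t"]=T[:3,:3],T[:3,3]
    else: c["R"],c["t"]=R.from_quat(c["attitude"]).as_matrix(),np.array(c["xyz"])
    return c
def ray(c,px):
    u=cv2.undistortPoints(np.float64(px).reshape(-1,1,2),c["K"],np.array(c["dist"])).reshape(-1,2)
    return np.c_[u,np.ones(len(u))]@c["R"].T
def onz(c,px,z):
    d=ray(c,px);return c["t"]+d*((z-c["t"][2])/d[:,2])[:,None]
def proj(c,P):
    r=cv2.Rodrigues(c["R"].T)[0];return cv2.projectPoints(np.float64(P).reshape(-1,1,3),r,-c["R"].T@c["t"],c["K"],np.array(c["dist"]))[0].reshape(-1,2)
def masks(img):
    h=cv2.cvtColor(img,cv2.COLOR_BGR2HSV)
    return dict(blue=cv2.inRange(h,(100,140,40),(125,255,255)),orange=cv2.inRange(h,(5,170,120),(16,255,255)),yellow=cv2.inRange(h,(18,140,100),(32,255,255)),bright=cv2.inRange(h,(0,0,190),(180,60,255)))
E
python3 - <<'E'
from h import *
c=shot("top");i=c["img"];a=cv2.resize(i[135:255,240:380],None,fx=4,fy=4,interpolation=cv2.INTER_CUBIC)
s=shot("scene");b=cv2.resize(s["img"][160:280,220:390],None,fx=4,fy=4,interpolation=cv2.INTER_CUBIC)
o=np.zeros((600,800,3),np.uint8)
a=cv2.resize(a,None,fx=.71,fy=.71);b=cv2.resize(b,None,fx=.57,fy=.57)
o[:a.shape[0],:a.shape[1]]=a;o[:b.shape[0],400:400+b.shape[1]]=b
cv2.imwrite("pics/crop.png",o[:350])
m=masks(i)
for k,z in(("blue",.126),("orange",.144)):
    n,l,st,ce=cv2.connectedComponentsWithStats(m[k][135:255,240:380])
    for j in range(1,n):
        if st[j,4]>15:
            pts=np.argwhere(l==j)[:,::-1]+[240,135]
            box=cv2.boxPoints(cv2.minAreaRect(pts.astype(np.float32)))
            print(k,st[j],box.round(1).tolist(),onz(c,box,z).round(3).tolist())
E
```

```text
blue [ 35  13  12  77 287] [[272.6000061035156, 223.5], [281.79998779296875, 147.60000610351562], [286.70001220703125, 148.1999969482422], [277.5, 224.10000610351562]] [[0.432, 0.16, 0.126], [0.667, 0.138, 0.126], [0.666, 0.123, 0.126], [0.431, 0.145, 0.126]]
orange [28 60  8 27 71] [[264.6000061035156, 220.10000610351562], [270.0, 194.1999969482422], [275.3999938964844, 195.3000030517578], [270.0, 221.1999969482422]] [[0.44, 0.182, 0.144], [0.519, 0.168, 0.144], [0.515, 0.152, 0.144], [0.437, 0.166, 0.144]]
```

View pics/crop.png

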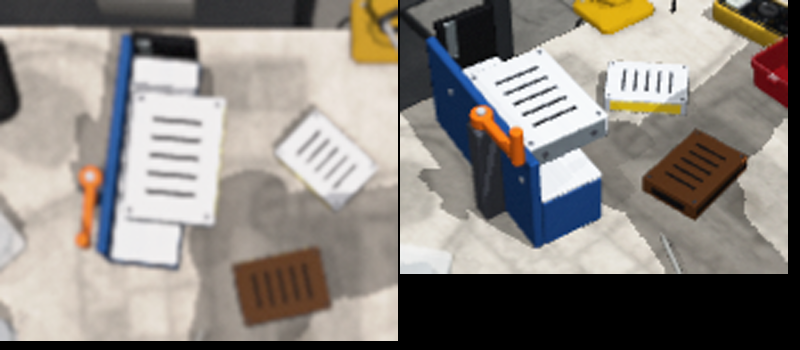

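The crop confirms it. The large silver cassette sits on the blue cradle (crop 125–225, 95–224), with the blue wall on its left, the black stop at the far end, and the orange latch parked outside the wall. Next I'll compute cassette geometry and the approach shift.

```bash
cat >> h.py <<'E'
def rows(target,yaw=None):
    "shift in tool axes (units of 200 mm) and yaw turn (units 90 deg) from here; yaw = world angle of tool x"
    s=read_state();M=R.from_quat(s["eef_rot"]).as_matrix();d=M.T@(np.array(target)-s["ee_pos"])
    cur=np.degrees(np.arctan2(M[1,0],M[0,0]))
    print("t",round(s["time"],2),"tcp",s["ee_pos"].round(4),"yaw",round(cur,2),"d_tool/.2",(d/.2).round(3),"turn",None if yaw is None else round((cur-yaw)/90,4),"F",s["ft_force"].round(1))
E
python3 - <<'E'
from h import *
c=shot("top")
p=onz(c,[(289.3,168.5),(319.2,169.5),(315,213.9),(284,211.4)],.1);print(p.round(3),p.mean(0))
print([np.linalg.norm(p[i]-p[i-1]).round(3) for i in range(4)])
rows([.46,.0,.30],-5.4)
E
```

```text
[[0.608 0.115 0.1  ]
 [0.605 0.022 0.1  ]
 [0.466 0.034 0.1  ]
 [0.473 0.129 0.1  ]] [0.53775759 0.07509879 0.1       ]
[np.float64(0.136), np.float64(0.093), np.float64(0.14), np.float64(0.096)]
t 0.3 tcp [ 0.1941 -0.594   0.2223] yaw 18.09 d_tool/.2 [ 2.186 -2.41  -0.388] turn 0.261 F [-0.2  0.2  0.4]
```

```bash
python3 -m crank '0 0 -.1 .087 -1;0 0 -.1 .087 -1;0 0 -.1 .087 -1;.061 -.17 -.01 0 -1;.061 -.17 -.01 0 -1;.061 -.17 -.01 0 -1;.061 -.17 -.01 0 -1;.061 -.17 -.01 0 -1;.061 -.17 -.01 0 -1;.061 -.17 -.01 0 -1' 20; python3 -m crank '.061 -.17 -.01 0 -1;.061 -.17 -.01 0 -1;.061 -.17 -.01 0 -1;.061 -.17 -.01 0 -1;.061 -.17 -.01 0 -1;.061 -.17 -.01 0 -1;.061 -.17 -.01 0 -1;.061 -.17 -.01 0 -1;.061 -.17 -.01 0 -1;.061 -.17 -.01 0 -1'
python3 - <<'E'
from h import *
rows([.5,.06,.32],-5.4)
c=shot("wrist");np.save("w1.npy",c,allow_pickle=True);cv2.imwrite("pics/w1.png",c["img"]);print(c["K"],c["t"])
E
```

```text
time: 1.3
ee_pos: [0.302, -0.3637, 0.2967]
eef_rot: [0.999, -0.047, 0.0, 0.0]
ft_force: [0.9, -0.0, 0.8]
width: 0.0151
grip_force: 0.0
time: 2.3
ee_pos: [0.4553, -0.0367, 0.3168]
eef_rot: [0.999, -0.047, 0.0, 0.0]
ft_force: [0.5, -0.3, -1.1]
width: 0.0006
grip_force: 0.0
t 2.3 tcp [ 0.4553 -0.0367  0.3168] yaw -5.41 d_tool/.2 [ 0.177 -0.503 -0.016] turn -0.0001 F [ 0.5 -0.3 -1.1]
[[289.9016139    0.         318.16973639]
 [  0.         289.9016139  205.04976286]
 [  0.           0.           1.        ]] [ 0.53360077 -0.04492218  0.47877778]
```

View pics/w1.png

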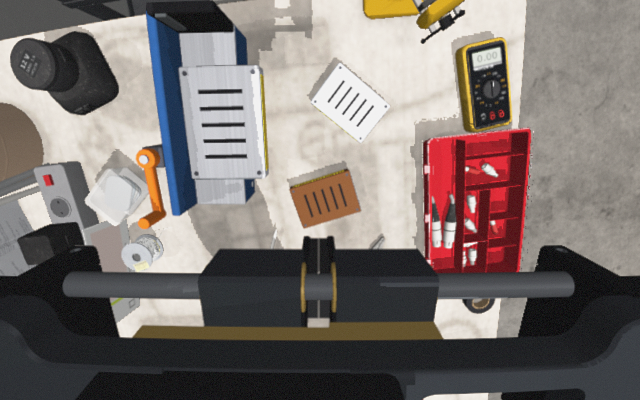

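The wrist view shows the cassette top face with corners near (179,66), (262,66), (267,178) and (195,179). Its yellow edge is on the right, the blue wall runs from (150,15) to (178,214), the latch hinge is near (146,157) and the pin near (150,222).

```bash
python3 - <<'E'
from h import *
c=np.load("w1.npy",allow_pickle=True).item();i=c["img"]
def P(n,px,z): print(n,onz(c,px,z).round(4).tolist())
P("cassette",[(179,66),(261,66),(266,178),(195,179)],.1)
m=masks(i);y=m["yellow"][60:185,250:275];q=np.argwhere(y)[:,::-1]+[250,60];
for r in(75,120,170): 
    w=q[q[:,1]==r,0];print("yellow row",r,w.min() if len(w) else None,w.max() if len(w) else None)
o=m["orange"][130:240,120:175];n,l,st,ce=cv2.connectedComponentsWithStats(o);print("orange",st[1:]+[120,130,0,0,0])
P("hinge",[(146,157)],.144);P("pin",[(150,222)],.173)
b=m["blue"]
for r in(40,80,120,160,200):
    w=np.where(b[r,140:200])[0]+140;print("blue",r,w.min(),w.max(),onz(c,[(w.min(),r),(w.max()+1,r)],.126).round(4).tolist())
# predicted with cradle guess
for o in((.545,.0997),):
    a=np.radians(-5.4);X=np.array([np.cos(a),np.sin(a)]);Y=np.array([-X[1],X[0]])
    W=lambda x,y,z:np.r_[np.array(o)+x*X+y*Y,z]
    pts=dict(hinge=W(-.043,.06,.144),pin=W(-.113,.06,.173),wall_in_near=W(-.12,.036,.126),wall_out_near=W(-.12,.048,.126),ledge_near=W(-.12,-.036,.07),stopR=W(.108,-.036,.145),ledgenear_L=W(-.12,.036,.07))
    for k,v in pts.items(): print(k,proj(c,v).round(1),v.round(3))
E
python3 - <<'E'
import cv2
i=cv2.imread("pics/w1.png")[0:235,120:290];cv2.imwrite("pics/w1c.png",cv2.resize(i,None,fx=2.5,fy=2.5,interpolation=cv2.INTER_CUBIC))
E
```

```text
cassette [[0.6124, 0.1176, 0.1], [0.6016, 0.0178, 0.1], [0.4647, 0.031, 0.1], [0.4726, 0.1264, 0.1]]
yellow row 75 261 261
yellow row 120 263 264
yellow row 170 None None
orange [[137 149  26  64 689]
 [155 152   1   1   1]
 [138 213  27  16 187]]
hinge [[0.5111, 0.1591, 0.144]]
pin [[0.4404, 0.1561, 0.173]]
blue 40 150 177 [[0.6377, 0.1338, 0.126], [0.6338, 0.102, 0.126]]
blue 80 154 177 [[0.5957, 0.1387, 0.126], [0.5925, 0.1107, 0.126]]
blue 120 160 182 [[0.5511, 0.142, 0.126], [0.5481, 0.1142, 0.126]]
blue 160 164 188 [[0.504, 0.1483, 0.126], [0.5008, 0.1171, 0.126]]
blue 200 171 195 [[0.4529, 0.1516, 0.126], [0.4498, 0.1191, 0.126]]
hinge [[143.2 160.2]] [0.508 0.163 0.144]
pin [[139.  224.9]] [0.438 0.17  0.173]
wall_in_near [[178.8 217.4]] [0.429 0.147 0.126]
wall_out_near [[169.8 217.3]] [0.43  0.159 0.126]
ledge_near [[244.1 205.1]] [0.422 0.075 0.07 ]
stopR [[212.   13.3]] [0.649 0.054 0.145]
ledgenear_L [[196. 205.]] [0.429 0.147 0.07 ]
```

View pics/w1c.png

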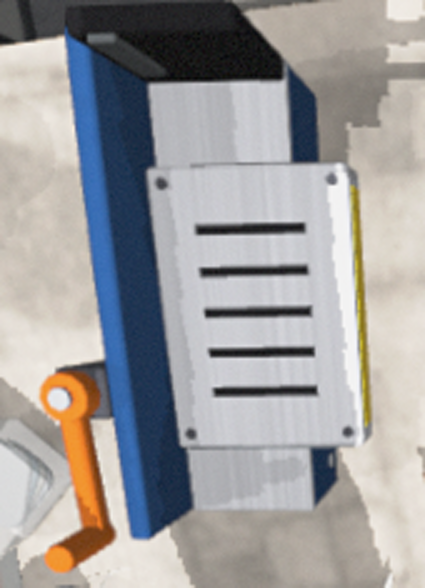

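```bash
python3 -m crank '.12 -.055 .08 0 -1;.12 -.055 .15 0 -1;.118 -.056 .15 0 -1;0 0 .2 0 -1;0 0 .2 0 -1;0 0 .2 0 -1;0 0 .2 0 -1;0 0 .095 0 -1;0 0 0 0 -1'
python3 - <<'E'
from h import *
rows([.5316,.0095,.062],-5.4)
for n in("top","scene"):
    c=shot(n);cv2.imwrite(f"pics/{n}1.png",c["img"])
E
```

```text
time: 3.25
ee_pos: [0.5273, -0.0121, 0.0588]
eef_rot: [0.999, -0.047, -0.003, -0.0]
ft_force: [0.4, 0.1, -0.1]
width: 0.0001
grip_force: 0.0
t 3.25 tcp [ 0.5273 -0.0121  0.0588] yaw -5.39 d_tool/.2 [ 0.011 -0.11  -0.016] turn 0.0001 F [ 0.4  0.1 -0.1]
```

```bash
python3 -m crank '.01 -.04 -.005 0 -1;0 -.03 0 0 -1;0 -.01 0 0 -1;0 -.01 0 0 -1' ; for k in 1 2 3; do python3 -m crank '0 -.015 0 0 -1;0 -.01 0 0 -1' | grep -E "ee_pos|ft_f"; done
```

```text
time: 3.75
ee_pos: [0.5333, 0.0064, 0.0631]
eef_rot: [0.999, -0.047, 0.0, 0.0]
ft_force: [-0.6, -0.6, -0.3]
width: 0.001
grip_force: 0.0
ee_pos: [0.5336, 0.0111, 0.0626]
ft_force: [-0.1, 0.9, 0.1]
ee_pos: [0.5339, 0.0156, 0.0625]
ft_force: [-0.7, -2.4, -0.2]
ee_pos: [0.5345, 0.0206, 0.0625]
ft_force: [-1.0, -2.2, -0.5]
```

```bash
for k in 1 2 3; do python3 -m crank '0 -.01 0 0 -1;0 -.005 0 0 -1' | grep -E "ee_pos|ft_f"; done
```

```text
ee_pos: [0.5343, 0.0229, 0.0624]
ft_force: [-3.5, -7.7, 3.0]
ee_pos: [0.5343, 0.023, 0.0624]
ft_force: [-5.9, -15.8, 6.5]
ee_pos: [0.5342, 0.023, 0.0624]
ft_force: [-9.6, -26.7, 12.3]
```

```bash
python3 -m crank '0 .003 -.01 0 -1;0 .003 -.01 0 -1' | grep -E "ee_pos|ft_f"; python3 -m crank '0 .002 -.01 0 -1;0 .002 -.01 0 -1;0 .002 -.01 0 -1' | grep -E "ee_pos|ft_f"
python3 - <<'E'
from h import *
c=shot("scene");cv2.imwrite("pics/s2.png",cv2.resize(c["img"][130:290,200:380],None,fx=3,fy=3))
E
```

```text
ee_pos: [0.5341, 0.0231, 0.0656]
ft_force: [-2.7, -17.3, -1.6]
ee_pos: [0.5342, 0.0234, 0.0717]
ft_force: [-0.5, -12.4, -1.7]
```

View pics/s2.png

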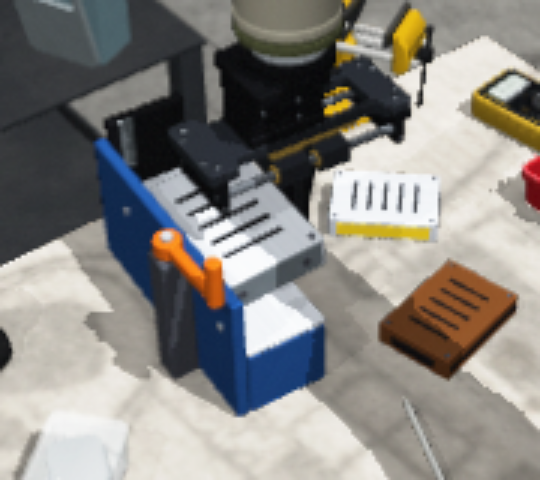

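Run:
```python
import cv2,numpy as np
from h import *
c=shot("scene");a=cv2.imread("pics/scene1.png")[130:290,200:380];b=c["img"][130:290,200:380]
o=np.hstack([cv2.resize(x[40:120,20:130],None,fx=3.6,fy=3.6,interpolation=cv2.INTER_CUBIC) for x in(a,b)])
cv2.imwrite("pics/s3.png",o)
```

```text
(no output)
```

View pics/s3.png

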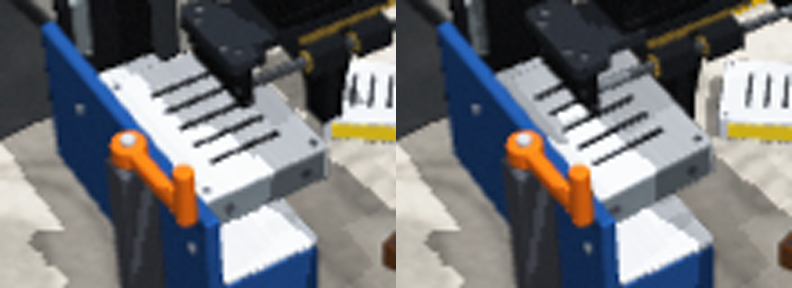

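The cassette's outer front corner rose from (327,155) to (320,145) in the paired crops, so it is tilting. I'll keep lifting.

```bash
for k in 1 2 3; do python3 -m crank '0 .001 -.01 0 -1;0 .001 -.01 0 -1;0 0 -.01 0 -1' | grep -E "ee_pos|ft_f"; done
python3 - <<'E'
from h import *
c=shot("scene");cv2.imwrite("pics/s4.png",cv2.resize(c["img"][160:260,220:330],None,fx=4,fy=4,interpolation=cv2.INTER_CUBIC))
E
```

```text
ee_pos: [0.5342, 0.0236, 0.0777]
ft_force: [-1.1, -12.2, -4.2]
ee_pos: [0.5341, 0.023, 0.0837]
ft_force: [-0.9, -12.6, -4.0]
ee_pos: [0.5341, 0.0228, 0.0897]
ft_force: [-0.7, -11.2, -2.9]
```

View pics/s4.png

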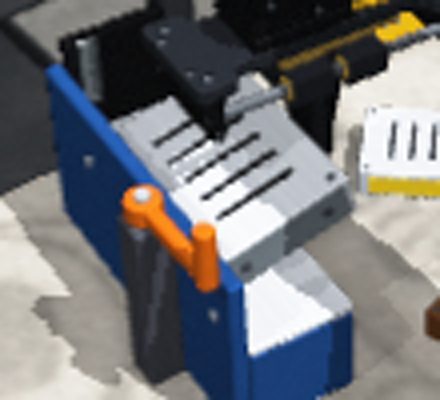

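The scene crop shows the cassette clearly tilted, with its front plate (235,275)–(350,200) slanted by about 15° and the foot at the wall. Continuing.

```bash
python3 -m crank '0 0 -.012 0 -1;0 -.001 -.012 0 -1;0 -.001 -.012 0 -1;0 -.002 -.012 0 -1;0 -.002 -.012 0 -1' | grep -E "ee_pos|ft_f"; python3 -m crank '0 -.003 -.011 0 -1;0 -.003 -.011 0 -1;0 -.003 -.011 0 -1;0 -.004 -.011 0 -1' | grep -E "ee_pos|ft_f"
```

```text
ee_pos: [0.5342, 0.0233, 0.1018]
ft_force: [-2.5, -13.7, -1.3]
ee_pos: [0.5344, 0.0248, 0.1106]
ft_force: [-2.7, -18.1, -0.8]
```

```bash
python3 -m crank '0 -.004 -.01 0 -1;0 -.005 -.01 0 -1;0 -.005 -.01 0 -1;0 -.006 -.01 0 -1' | grep -E "ee_pos|ft_f"
```

```text
ee_pos: [0.5347, 0.0268, 0.1187]
ft_force: [-4.2, -25.4, 3.9]
```

```bash
python3 -m crank '0 0 -.01 0 -1;0 -.002 -.01 0 -1;0 -.003 -.01 0 -1;0 -.004 -.01 0 -1' | grep -E "ee_pos|ft_f"; python3 -m crank '0 -.01 -.01 0 -1;0 -.01 -.01 0 -1;0 -.01 -.01 0 -1' | grep -E "ee_pos|ft_f"
python3 - <<'E'
from h import *
c=shot("scene");cv2.imwrite("pics/s5.png",cv2.resize(c["img"][140:260,210:340],None,fx=4,fy=4,interpolation=cv2.INTER_CUBIC))
E
```

```text
ee_pos: [0.5356, 0.0317, 0.1273]
ft_force: [-1.3, -13.4, 3.9]
ee_pos: [0.5364, 0.0361, 0.1337]
ft_force: [-4.1, -21.3, 9.4]
```

```bash
for k in 1 2; do python3 -m crank '0 -.013 -.007 0 -1;0 -.013 -.007 0 -1;0 -.013 -.007 0 -1;0 -.013 -.007 0 -1' | grep -E "ee_pos|ft_f";done
```

```text
ee_pos: [0.5378, 0.0422, 0.1403]
ft_force: [-7.9, -32.9, 22.9]
ee_pos: [0.5384, 0.0632, 0.1446]
ft_force: [0.2, -2.2, 0.7]
```

Run:
```python
from h import *
c=shot("scene");t=shot("top")
a=cv2.resize(c["img"][130:260,210:340],None,fx=3,fy=3,interpolation=cv2.INTER_CUBIC);b=cv2.resize(t["img"][130:260,240:370],None,fx=3,fy=3,interpolation=cv2.INTER_CUBIC)
cv2.imwrite("pics/s6.png",np.hstack([a,b]))
```

```text
(no output)
```

View pics/s6.png

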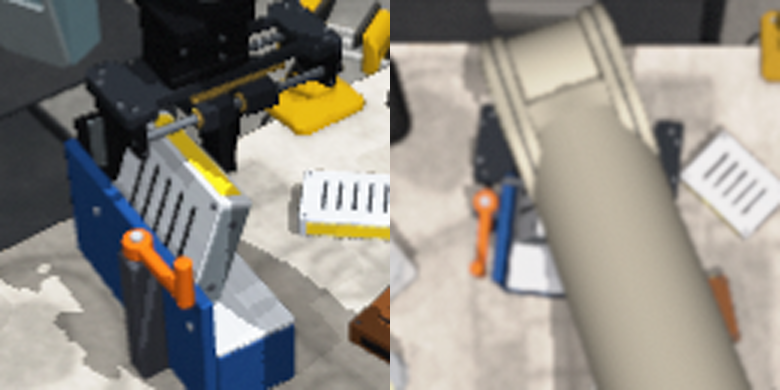

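The scene shows the cassette at about 65–70°, yellow edge up and foot on the ledge. Pushing on.

```bash
for k in 1 2 3 4; do python3 -m crank '0 -.013 -.002 0 -1;0 -.013 -.002 0 -1;0 -.01 -.002 0 -1' | grep -E "ee_pos|ft_f";done
```

```text
ee_pos: [0.539, 0.0701, 0.1457]
ft_force: [-0.1, -0.7, 1.2]
ee_pos: [0.5397, 0.0773, 0.1469]
ft_force: [-0.5, -0.1, -0.4]
ee_pos: [0.5404, 0.0843, 0.1482]
ft_force: [-0.6, -0.3, 1.1]
ee_pos: [0.5411, 0.0914, 0.1494]
ft_force: [-0.3, -0.8, -0.1]
```

```bash
for k in 1 2 3; do python3 -m crank '0 -.008 0 0 -1;0 -.005 0 0 -1' | grep -E "ee_pos|ft_f";done
```

```text
ee_pos: [0.5414, 0.0938, 0.1494]
ft_force: [0.2, 0.7, -0.4]
ee_pos: [0.5416, 0.0962, 0.1494]
ft_force: [-0.5, -1.2, 0.6]
ee_pos: [0.5417, 0.0964, 0.1493]
ft_force: [-4.1, -10.7, 5.8]
```

```bash
python3 -m crank '0 .02 0 0 -1;0 .04 0 0 -1;0 .04 -.05 0 -1;-.08 .04 -.2 0 -1;-.1 .04 -.2 0 -1;-.1 0 -.2 0 -1;-.1 0 -.2 0 1;0 0 0 0 1' | head -3
python3 - <<'E'
from h import *
rows([.5,.06,.32],-5.4)
c=shot("wrist");np.save("w2.npy",c,allow_pickle=True);m=masks(c["img"])
for k,z in(("yellow",.17),("orange",.144),("blue",.126)):
    n,l,st,ce=cv2.connectedComponentsWithStats(m[k])
    for j in range(1,n):
        if st[j,4]>60 and st[j,0]<290 and st[j,1]<260:
            q=np.argwhere(l==j)[:,::-1].astype(np.float32);b=cv2.boxPoints(cv2.minAreaRect(q));print(k,st[j],b.round(0).tolist(),onz(c,b,z)[:,:2].round(4).tolist())
i=cv2.resize(c["img"][0:260,80:310],None,fx=2,fy=2,interpolation=cv2.INTER_CUBIC)
s=cv2.resize(shot("scene")["img"][160:260,220:330],None,fx=3,fy=3,interpolation=cv2.INTER_CUBIC)
o=np.zeros((520,790,3),np.uint8);o[:,:460]=i;o[:300,460:]=s;cv2.imwrite("pics/f.png",o)
E
```

```text
time: 12.05
ee_pos: [0.4631, 0.0713, 0.3257]
eef_rot: [0.999, -0.047, 0.005, 0.0]
t 12.05 tcp [0.4631 0.0713 0.3257] yaw -5.33 d_tool/.2 [0.189 0.039 0.03 ] turn 0.0008 F [-0.   0.6  0. ]
yellow [ 254   62   23  116 2086] [[254.0, 62.0], [273.0, 61.0], [278.0, 177.0], [259.0, 178.0]] [[0.6043, 0.1226], [0.6032, 0.1036], [0.4848, 0.1134], [0.4858, 0.1344]]
orange [230 147  20  63 569] [[230.0, 147.0], [247.0, 147.0], [249.0, 209.0], [232.0, 210.0]] [[0.5208, 0.1696], [0.5195, 0.1492], [0.4436, 0.1586], [0.4448, 0.1802]]
orange [234 214  15  11 104] [[234.0, 214.0], [248.0, 214.0], [248.0, 224.0], [234.0, 224.0]] [[0.4388, 0.1785], [0.4372, 0.1609], [0.4241, 0.163], [0.4257, 0.1808]]
blue [246  10  18  45 526] [[246.0, 10.0], [262.0, 9.0], [264.0, 53.0], [247.0, 54.0]] [[0.6678, 0.1325], [0.6665, 0.114], [0.6212, 0.1182], [0.6225, 0.1373]]
blue [255 186  15  27 284] [[255.0, 186.0], [268.0, 185.0], [270.0, 212.0], [256.0, 212.0]] [[0.4683, 0.1515], [0.4676, 0.1338], [0.4326, 0.1368], [0.4332, 0.1549]]
```

View pics/f.png

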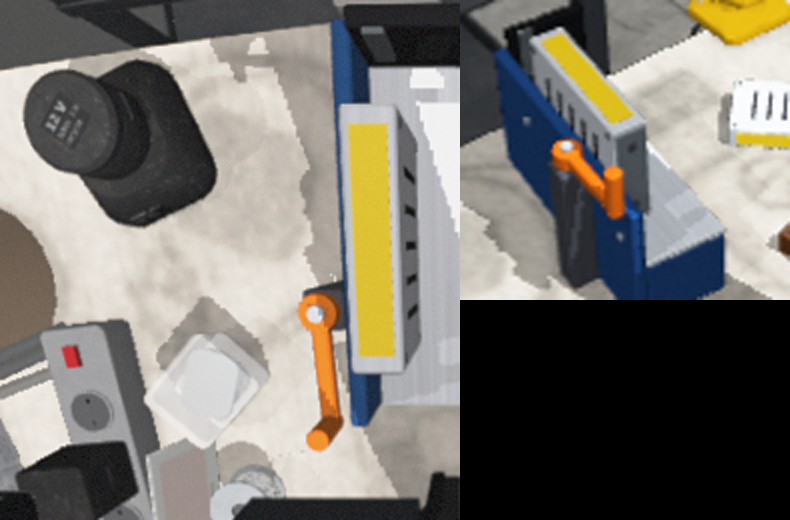

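The wrist and scene panels show the cassette standing upright, yellow strip (350–395,125–355) on top and flat against the wall. The latch is parked with its hinge at (318,312). Next I push the near end toward the stop.

```bash
python3 -m crank '-.045 -.125 0 0 -1;-.045 -.128 0 0 -1;0 0 .2 0 -1;0 0 .2 0 -1;0 0 .2 0 -1;0 0 .2 0 -1;0 0 .15 0 -1;0 0 .1 0 -1;0 0 0 0 -1'
python3 - <<'E'
from h import *
rows([.548-.041*.9956+.0016,.097+.041*.094+.017,.115],-5.4)
E
```

```text
time: 13.05
ee_pos: [0.4472, 0.1216, 0.106]
eef_rot: [0.999, -0.047, -0.003, 0.0]
ft_force: [-0.3, 0.1, 0.7]
width: 0.0002
grip_force: 0.0
t 13.05 tcp [0.4472 0.1216 0.106 ] yaw -5.37 d_tool/.2 [ 0.308 -0.01  -0.047] turn 0.0003 F [-0.3  0.1  0.7]
```

```bash
python3 -m crank '0 0 -.05 0 -1;.03 0 0 0 -1;.02 0 0 0 -1'|grep -E "ee_pos|ft_f"; for k in 1 2 3 4; do python3 -m crank '.015 0 0 0 -1;.015 0 0 0 -1;.015 0 0 0 -1' | grep -E "ee_pos|ft_f";done
```

```text
ee_pos: [0.4613, 0.1212, 0.1209]
ft_force: [0.7, -0.8, 0.5]
ee_pos: [0.4684, 0.1206, 0.1193]
ft_force: [-3.6, 0.8, 3.1]
ee_pos: [0.4777, 0.1196, 0.1193]
ft_force: [-4.5, -0.4, 1.4]
ee_pos: [0.4867, 0.1187, 0.1193]
ft_force: [-3.1, 0.4, 0.6]
ee_pos: [0.4957, 0.1179, 0.1193]
ft_force: [-3.4, 0.2, 0.4]
```

Sliding at about 3.5 N. Another 13 mm or so remains.

```bash
for k in 1 2 3 4; do python3 -m crank '.01 0 0 0 -1;.01 0 0 0 -1' | grep -E "ee_pos|ft_f";done
```

```text
ee_pos: [0.4996, 0.1175, 0.1193]
ft_force: [-1.9, 0.1, 0.6]
ee_pos: [0.5035, 0.1171, 0.1193]
ft_force: [-2.4, 0.4, -0.8]
ee_pos: [0.505, 0.1171, 0.1191]
ft_force: [-25.3, -0.9, 15.0]
ee_pos: [0.5049, 0.1173, 0.1185]
ft_force: [-48.4, -2.4, 30.1]
```

It's home: travel stopped at x=0.505 and the force rose. Now I retreat, measure the cassette and locate the pin.

```bash
python3 -m crank '-.08 0 0 0 -1;-.08 0 0 0 -1;-.05 0 -.1 0 -1;0 0 -.2 0 -1;0 .08 -.2 0 -1;0 .08 -.2 0 -1;0 .08 -.2 0 0;0 0 -.1 0 0;0 0 0 0 0;0 0 0 0 0' 15|grep -E "ee_pos|width"
cat > m.py <<'E'
from h import *
rows([.5,.06,.32],-5.4)
c=shot("wrist");m=masks(c["img"])
for k,z in(("yellow",.17),("orange",.144)):
    n,l,st,ce=cv2.connectedComponentsWithStats(m[k])
    for j in range(1,n):
        if st[j,4]>60 and 200<st[j,0]<300 and st[j,1]<260:
            q=np.argwhere(l==j)[:,::-1].astype(np.float32);b=cv2.boxPoints(cv2.minAreaRect(q));print(k,st[j],b.round(0).tolist(),onz(c,b,z)[:,:2].round(4).tolist())
            print("  centre",onz(c,[ce[j]],z)[0,:2].round(4),"at .173",onz(c,[ce[j]],.173)[0,:2].round(4))
def C(x,y,z):
    a=np.radians(-5.45);X=np.array([np.cos(a),np.sin(a)]);Y=np.array([-X[1],X[0]]);return np.r_[np.array([.548,.097])+x*X+y*Y,z]
for k,v in dict(pin0=C(-.113,.06,.173),pin90=C(-.043,-.01,.173),hinge=C(-.043,.06,.144),foot_top=C(.038,.021,.17)).items(): print(k,v.round(4),proj(c,v).round(1))
E
python3 m.py
```

```text
ee_pos: [0.4653, 0.0726, 0.3193]
width: 0.0248
t 16.35 tcp [0.4653 0.0726 0.3193] yaw -5.4 d_tool/.2 [ 0.178  0.046 -0.003] turn 0.0 F [0.1 0.  0. ]
yellow [ 252   14   24  127 2413] [[251.0, 14.0], [271.0, 14.0], [276.0, 140.0], [256.0, 141.0]] [[0.6463, 0.1189], [0.645, 0.1001], [0.5264, 0.1111], [0.5277, 0.1318]]
  centre [0.5898 0.1147] at .173 [0.5893 0.1142]
orange [229 148  21  65 594] [[227.0, 150.0], [245.0, 146.0], [260.0, 209.0], [242.0, 213.0]] [[0.5191, 0.1723], [0.5219, 0.1504], [0.4448, 0.1446], [0.4414, 0.1678]]
  centre [0.4862 0.1611] at .173 [0.4911 0.1527]
orange [234 216  15  12 106] [[232.0, 223.0], [240.0, 211.0], [248.0, 216.0], [241.0, 229.0]] [[0.4296, 0.1827], [0.4449, 0.1701], [0.437, 0.1606], [0.4214, 0.1731]]
  centre [0.4313 0.1725] at .173 [0.441  0.1632]
pin0 [0.4412 0.1675 0.173 ] [[236.  221.5]]
pin90 [0.5042 0.0911 0.173 ] [[296.5 159.6]]
hinge [0.5109 0.1608 0.144 ] [[238.1 156.2]]
foot_top [0.5878 0.1143 0.17  ] [[264.3  78.3]]
```

```bash
python3 -m crank '-.062 -.15 0 0 0;-.062 -.15 0 0 0;-.061 -.149 0 0 0;0 0 .2 0 0;0 0 .2 0 0;0 0 .2 0 0;0 0 .16 0 0;0 0 .1 0 0;0 0 0 0 0;0 0 0 0 0'
python3 - <<'E'
from h import *
rows([.437,.1655,.147],-5.4)
E
```

```text
time: 17.4
ee_pos: [0.4363, 0.1657, 0.1473]
eef_rot: [0.999, -0.047, -0.001, -0.0]
ft_force: [1.0, 0.4, 0.7]
width: 0.0437
grip_force: 0.0
t 17.4 tcp [0.4363 0.1657 0.1473] yaw -5.35 d_tool/.2 [0.004 0.001 0.001] turn 0.0005 F [1.  0.4 0.7]
```

```bash
python3 -m crank '0 0 0 0 -.5;0 0 0 0 -1;0 0 0 0 -1;0 0 0 0 -1;0 0 0 0 -1' 12
```

```text
time: 17.9
ee_pos: [0.4368, 0.1655, 0.1476]
eef_rot: [0.999, -0.047, 0.0, 0.0]
ft_force: [-0.7, 0.5, 1.4]
width: 0.0138
grip_force: 12.0
```

```bash
python3 -m crank '.004 .055 0 0 -1;.013 .053 0 0 -1;.021 .051 0 0 -1;.029 .047 0 0 -1;.036 .042 0 0 -1;0 0 0 0 -1;0 0 0 0 -1'; python3 m.py | grep -A1 orange
```

```text
time: 18.6
ee_pos: [0.4531, 0.1134, 0.1475]
eef_rot: [0.999, -0.048, 0.0, 0.0]
ft_force: [1.9, -1.1, 4.8]
width: 0.0133
grip_force: 12.0
orange [ 206  147  113   90 2389] [[198.0, 168.0], [224.0, 140.0], [319.0, 226.0], [293.0, 254.0]] [[0.5111, 0.1765], [0.5252, 0.1589], [0.4686, 0.1108], [0.4516, 0.1284]]
  centre [0.4947 0.1442] at .173 [0.5011 0.1373]
```

```bash
python3 -m crank '.042 .036 0 0 -1;.047 .029 0 0 -1;.051 .021 0 0 -1;.053 .013 0 0 -1;.055 .004 0 0 -1;0 0 0 0 -1;0 0 0 0 -1'; python3 -m crank '.01 0 0 0 -1;.01 0 0 0 -1;0 0 0 0 -1'|grep -E "ee_pos|ft_f|width"; python3 m.py
```

```text
time: 19.35
ee_pos: [0.4987, 0.093, 0.1466]
eef_rot: [0.999, -0.045, -0.002, -0.002]
ft_force: [-3.3, 14.6, -1.1]
width: 0.0137
grip_force: 12.0
ee_pos: [0.501, 0.0928, 0.1463]
ft_force: [-11.5, 14.4, 4.5]
width: 0.0136
t 19.65 tcp [0.501  0.0928 0.1463] yaw -5.14 d_tool/.2 [ 0.004  0.161 -0.869] turn 0.0029 F [-11.5  14.4   4.5]
yellow [ 222    0   55  233 9945] [[222.0, 0.0], [268.0, -3.0], [282.0, 232.0], [236.0, 234.0]] [[0.6314, 0.1206], [0.6304, 0.1011], [0.5258, 0.1081], [0.5264, 0.1322]]
  centre [0.5853 0.1151] at .173 [0.5852 0.1144]
pin0 [0.4412 0.1675 0.173 ] [[202.7 369.9]]
pin90 [0.5042 0.0911 0.173 ] [[318.8 269.4]]
hinge [0.5109 0.1608 0.144 ] [[206.4 244.6]]
foot_top [0.5878 0.1143 0.17  ] [[251.7 105.9]]
```

```bash
python3 -m crank '.01 0 0 0 -1;.01 0 0 0 -1;0 0 0 0 -1'|grep -E "ee_pos|ft_f"; python3 -m crank '-.02 0 0 0 -.6;-.01 0 0 0 -.5;0 0 0 0 -.5;0 0 0 0 -.5'|grep -E "ee_pos|ft_f|width"; python3 -m crank '0 0 -.1 0 -.5;0 0 -.2 0 -.5;0 0 -.2 0 -.5;-.06 .04 -.2 0 -.5;-.06 .04 -.2 0 -.5;-.06 .04 0 0 -.5;0 0 0 0 -.5;0 0 0 0 -.5'|grep -E "ee_pos|ft_f|width";python3 m.py
```

```text
ee_pos: [0.5046, 0.0925, 0.146]
ft_force: [-11.8, 15.1, 2.1]
ee_pos: [0.5014, 0.0892, 0.1466]
ft_force: [-0.0, 4.6, -2.4]
width: 0.0217
ee_pos: [0.4639, 0.0674, 0.3268]
ft_force: [-0.8, -0.3, -0.7]
width: 0.022
t 21.2 tcp [0.4639 0.0674 0.3268] yaw -5.48 d_tool/.2 [0.183 0.02  0.034] turn -0.0009 F [-0.8 -0.3 -0.7]
yellow [ 247   16   25  123 2287] [[247.0, 16.0], [266.0, 15.0], [272.0, 138.0], [253.0, 139.0]] [[0.646, 0.119], [0.6448, 0.1001], [0.5269, 0.1104], [0.528, 0.1313]]
  centre [0.5898 0.1147] at .173 [0.5893 0.1142]
orange [226 146  72  21 676] [[226.0, 164.0], [226.0, 146.0], [297.0, 148.0], [297.0, 166.0]] [[0.5011, 0.1739], [0.5222, 0.1693], [0.5111, 0.0862], [0.4899, 0.0894]]
  centre [0.5054 0.1307] at .173 [0.5085 0.1247]
pin0 [0.4412 0.1675 0.173 ] [[233.  218.5]]
pin90 [0.5042 0.0911 0.173 ] [[291.9 157.6]]
hinge [0.5109 0.1608 0.144 ] [[235.  154.5]]
foot_top [0.5878 0.1143 0.17  ] [[260.1  78.1]]
```

Cassette is home and the latch reads about closed. My release may have dragged the pin back a millimetre or two, so I'll nudge it to the stop with closed fingers.

```bash
python3 -m crank '.03 -.137 0 0 -1;0 0 .2 0 -1;0 0 .2 0 -1;0 0 .2 0 -1;0 0 .2 0 -1;0 0 .09 0 -1;0 0 0 0 -1;0 0 0 0 -1'|grep -E "ee_pos|ft_f"; for k in 1 2 3 4 5; do python3 -m crank '.015 0 0 0 -1;.01 0 0 0 -1'|grep -E "ee_pos|ft_f";done
```

```text
ee_pos: [0.4725, 0.0954, 0.1494]
ft_force: [0.7, 0.4, 0.1]
ee_pos: [0.4785, 0.0946, 0.1505]
ft_force: [-0.4, -0.2, -0.5]
ee_pos: [0.483, 0.0939, 0.1498]
ft_force: [-0.7, 0.5, -0.6]
ee_pos: [0.4868, 0.0935, 0.1492]
ft_force: [-10.3, 0.9, 6.5]
ee_pos: [0.4877, 0.0933, 0.1485]
ft_force: [-31.3, -1.8, 19.5]
ee_pos: [0.4885, 0.0932, 0.1477]
ft_force: [-50.6, -2.1, 30.4]
```

```bash
python3 -m crank '-.1 0 0 0 -1;-.1 0 0 0 -1;-.05 0 -.1 0 -1;0 0 -.2 0 -1;0 .05 -.2 0 -1;.1 .05 -.2 0 -1;0 0 -.2 0 -1;0 0 0 0 -1;0 0 0 0 -1'|grep -E "ee_pos|ft_f"; python3 m.py
```

```text
ee_pos: [0.4659, 0.0757, 0.3297]
ft_force: [2.2, 0.2, -1.0]
t 23.95 tcp [0.4659 0.0757 0.3297] yaw -5.39 d_tool/.2 [0.177 0.062 0.049] turn 0.0001 F [ 2.2  0.2 -1. ]
yellow [ 257   18   23  123 2250] [[257.0, 18.0], [276.0, 17.0], [280.0, 139.0], [261.0, 140.0]] [[0.6464, 0.119], [0.6451, 0.1001], [0.5265, 0.1106], [0.5278, 0.1315]]
  centre [0.59   0.1147] at .173 [0.5896 0.1142]
orange [234 147  72  19 656] [[234.0, 147.0], [305.0, 147.0], [305.0, 165.0], [234.0, 165.0]] [[0.5217, 0.17], [0.5136, 0.086], [0.4923, 0.0883], [0.5005, 0.1737]]
  centre [0.5068 0.1313] at .173 [0.5099 0.1259]
pin0 [0.4412 0.1675 0.173 ] [[241.1 218.7]]
pin90 [0.5042 0.0911 0.173 ] [[300.1 158.5]]
hinge [0.5109 0.1608 0.144 ] [[243.1 155.4]]
foot_top [0.5878 0.1143 0.17  ] [[269.2  79.9]]
```

```bash
python3 -c "
from bench import workorder;print(workorder.close_job())"
```

```text
the job is handed in; nothing more can be done
None
```

The cassette is standing on its black edge with the yellow edge up, flat against the guide wall and fully home at the end stop. The latch is swung to its closed stop behind it, and the job was handed in at about 24 s with nothing else deliberately touched; the bystanders were not re-measured at the end.

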